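Make up the left and right link-mount weld kits

ROBOT

A 6-joint arm with a two-finger parallel gripper is mounted at the origin on the work surface. World frame = base frame: x ahead of the robot, y to its left, z up, the work surface at z = 0. Lengths are in m, angles in rad, forces in N, time in s.
With the tool pointing down it reaches from about 0.275 to 0.75 m from the base axis. Payload 10.2 kg.
Tool frame: the origin (TCP) lies at the very end of the fingers, on their centre line; the grasp point (between the pads) lies 19 mm behind it; z points along the fingers, y is the line along which they close (so a half turn about z gives the same grasp; the last joint's range is limited). The gripper opens to 88 mm and grips with 3 to 60 N. Pads are 18 mm wide; open, the fingers measure 123 mm over their backs; the gripper's body (75 mm by 187 mm) begins 45 mm behind the grasp point.
Start: joints at [-1.389, 0.313, 1.498, -0, 1.331, -0.223], TCP at [0.207, -0.483, 0.215] pointing down, gripper open.
Joint ranges: [-2.94, 2.94], [-0.97, 2.17], [0.19, 2.56], [-1.23, 4.37], [0.02, 3.11], [-2.88, 2.88]. Speed limits (rad/s): [2.39, 2.39, 3.01, 3.14, 3.14, 3.14].

INTERFACE

Orientations are given as a 3x3 rotation matrix whose columns are the frame's x, y, z axes.
In Python, from rig import readout, grab_frame, get_calibration, env gives the robot as it stands.
- The arm moves only by the tool apply_moves, never from a script. Its argument "steps" is a list of rows, each an object of numbers: "rx", "ry", "rz": the turn, a rotation vector about the tool's x, y, z in degrees; "x", "y", "z": the shift along the tool's x, y, z in mm; "claw": the opening, from -1 (shut) to 1 (fully open), so that 0 is half open. A call has 1 to 12 rows; each row shifts and turns the commanded pose from where the row before left it, along the tool's axes as they then stand; what a row does not reach is not made up. A row lasts 1/10 s, in which the tool goes at most 50 mm and 8.59 degrees, less where a joint would pass 70% of its speed; a pose out of reach is approached as far as the arm can. A call with a gripper value outside its range is refused whole. The fingers move at their own pace and stop on an object; the grip force is fixed at half the most. Time passes only in rows, so rows that do not move let the fingers close. It gives the time, the measured TCP pose, the force, the opening and the grip force at its end, in the units of the state.
- readout.get_state(): the state, without advancing time (a new reading comes with each control period).
- grab_frame(name): name is "scene" or "top" or "wrist"; returns (picture, depth): 400x640x3 uint8, blue, green, red; 400x640 float32, m along the optical axis (not along the pixel's ray), 0 where there is no reading.
- get_calibration(name): a dict with "fov_y" (degrees; the focal length in pixels is half the picture's height over the tangent of half this angle, whatever the lens; pixels are square), "cx", "cy" (the principal point, pixels), "view" (4x4, takes a point from world to camera coordinates). Camera axes: x right, y up, looking along -z (the intrinsics and any distortion apply to the point x, -y, -z); pixel columns grow to the right and rows downward; lengths in m; the calibration is good to about 2 mm. A picture is of the moment at which its call begins: read the wrist's pose just before it. get_calibration takes no time and is no camera call; for the wrist camera it gives the pose at the moment of the call.
- env.sign_off(): hands the job in; it is judged then, once.
The state is a dict: "time_s": time; "joint_positions": joint angles; "qd": joint speeds; "effort": joint torques, N m; "position": TCP position; "eef_rot": TCP orientation; "ft_force": force on the tool from outside, world axes, zero at the start; "moment": the same for the moment, N m; "grip_width": finger opening in m; "grip_force": force on a finger pad.
Only numpy, scipy, OpenCV 4.12 (cv2) and the standard library are available. Lean on these libraries where they do the work, as an engineer would, in place of code of your own. Each camera call takes 0.05 s, during which the arm holds its last target. There are 200 camera calls.

TASK

Make up the two weld-up kits for the link mounts: the left-hand bracket and the long narrow tube sleeve go into the round dish; the right-hand bracket, the short wide sleeve and the hexagonal bung go into the rectangular tray. Stand every part upright on the bottom of its dish or tray, the way up it stands on the bench now, none on top of another. Leave the tape measure, the wire brush and the chipping hammer lying where they are.

Things in the scene. Friction and masses are not known exactly. Their poses are not given: they have to be found in the camera images.
- left_bracket_ear (a point): Left-hand steel bracket, 0.46 kg, standing on its base plate (76 x 50 x 6 mm, x by y). Ear plate 8 mm thick, 66 mm tall, along the base's +y edge, top corners cut off above 46 mm; a triangular gusset 8 mm thick, 44 mm high, at the -x end only: with the ear at the back, base towards you, it is at your left. Point: middle of the ear, 36 mm up; base centre 21 mm from it towards -y. Pinch the ear across y.
- right_bracket_ear (a point): Right-hand steel bracket, 0.46 kg, standing on its base plate (76 x 50 x 6 mm, x by y). Ear plate 8 mm thick, 66 mm tall, along the base's +y edge, top corners cut off above 46 mm; a triangular gusset 8 mm thick, 44 mm high, at the +x end only: with the ear at the back, base towards you, it is at your right. Point: middle of the ear, 36 mm up; base centre 21 mm from it towards -y. Pinch the ear across y.
- long_sleeve_mid (a point): Long narrow sleeve: a bare steel tube standing on end, 38 mm outside and 26 mm inside diameter, 75 mm tall, about 0.35 kg. The point is its centre, 37.5 mm above its foot; z runs along its axis, up.
- short_sleeve_mid (a point): Short wide sleeve: a bare steel tube standing on end, 52 mm outside and 40 mm inside diameter, 45 mm tall, about 0.3 kg. The point is its centre, 22.5 mm above its foot; z runs along its axis, up.
- hex_bung_mid (a point): Hexagonal steel bung (a long weld-in nut) standing on end, 36 mm across flats, 41.6 mm across corners, 50 mm tall, with a 20 mm bore, about 0.31 kg. The point is its centre, 25 mm above its foot; one pair of flats faces along +x and -x, the others at 60 degree steps; z up.
- round_dish: Round stainless parts dish for the left-hand kit, fixed to the bench: 184 mm across the rim, inner bottom 170 mm across, floor 4 mm thick, rim 20 mm above the bench. Origin: centre of its underside on the bench; z up.
- rect_tray: Rectangular stainless parts tray for the right-hand kit, fixed to the bench: 220 mm (x) x 150 mm (y) outside, 214 x 144 mm inside, floor 4 mm thick, rim 20 mm above the bench. Origin: centre of its underside on the bench; x along its length, z up.
- tape_measure: Tape measure lying on its side among the stock, yellow and black, 72 (x) x 66 (y) x 36 mm high, loose: a bystander, leave it. Origin: centre of its underside. (A magnetic welding square, a red arrow-shaped plate 80 mm wide and 15 mm high, not listed, also sits fast on the bench among the stock.)
- wire_brush: Wire brush lying on its side beyond the stock, 250 mm long (x), 42 mm wide over the bristles, which point to -y, 22 mm high, loose: a bystander, leave it. Origin: under the middle of its wooden handle.
- chipping_hammer: Welder's chipping hammer lying beyond the stock, 240 mm long (x, head at +x), head 162 mm long across (y), 28 mm high, loose: a bystander, leave it. Origin: on the bench under its handle, 75 mm from the head's axis.
There are look-alikes about, which are no part of the job. What is shaped like the part that bears right_bracket_ear but pink is not meant.

How it is judged:
At the end, for the whole second after the job is handed in: The left-hand bracket and the long sleeve stand in the round dish, the right-hand bracket, the short sleeve and the hex bung in the rectangular tray: each within the rim, standing on the floor of it (height within 5 mm), upright within 0.12 rad, and at rest (horizontal distance between each of left_bracket_ear, long_sleeve_mid and round_dish below 0.082 m and z of left_bracket_ear in the frame of round_dish between 0.035 and 0.045 m and angle between each of left_bracket_ear, right_bracket_ear, long_sleeve_mid, short_sleeve_mid, hex_bung_mid's own z axis and vertical below 0.12 rad and linear speed of each of left_bracket, right_bracket, long_sleeve, short_sleeve, hex_bung below 0.02 m/s and x of right_bracket_ear in the frame of rect_tray between -0.106 and 0.106 m and y of right_bracket_ear in the frame of rect_tray between -0.071 and 0.071 m and z of right_bracket_ear in the frame of rect_tray between 0.035 and 0.045 m and z of long_sleeve_mid in the frame of round_dish between 0.0365 and 0.0465 m and x of short_sleeve_mid in the frame of rect_tray between -0.106 and 0.106 m and y of short_sleeve_mid in the frame of rect_tray between -0.071 and 0.071 m and z of short_sleeve_mid in the frame of rect_tray between 0.0215 and 0.0315 m and x of hex_bung_mid in the frame of rect_tray between -0.106 and 0.106 m and y of hex_bung_mid in the frame of rect_tray between -0.071 and 0.071 m and z of hex_bung_mid in the frame of rect_tray between 0.024 and 0.034 m); the robot touches nothing.
It fails at once if the tape measure is shifted by more than 20 mm (distance of tape_measure from where it was at the start of the episode above 0.02 m).
It fails at once if the wire brush is shifted by more than 20 mm (distance of wire_brush from where it was at the start of the episode above 0.02 m).
It fails at once if the chipping hammer is shifted by more than 20 mm (distance of chipping_hammer from where it was at the start of the episode above 0.02 m).
It also fails if it takes over 134 s, if anything falls off the work surface, if the arm or the gripper's body presses on something with over 40 N, if the wrist force passes 120 N, or if a joint passes its speed limit or range.

## Working session

There is one attempt and no reset: what is moved stays moved. The work goes in short steps, Python scripts to look and compute and a tool call to move; the robot and the scene stay as the last step left them, time stands still between calls to the robot, and variables do not carry over. Pictures are saved under pics/ and viewed, at most 14 in all, crops included, and the job is handed in when it is done.

Besides the shell and the picture viewer there is one more tool, called after "Call:" in YAML: its name, and indented under it one key for each argument. apply_moves: Moves the arm, as the interface text tells. Its arguments: {"type":"object","properties":{"steps":{"type":"array","items":{"type":"object","properties":{"rx":{"type":"number"},"ry":{"type":"number"},"rz":{"type":"number"},"x":{"type":"number"},"y":{"type":"number"},"z":{"type":"number"},"claw":{"type":"number"}}}}},"required":["steps"]}

```bash
mkdir -p pics
cat > h.py <<'E'
import numpy as np, cv2
from rig import readout, grab_frame, get_calibration, env
def K(c,h=400): return h/2/np.tan(np.radians(c['fov_y'])/2)
def cloud(name):
    c=get_calibration(name); im,d=grab_frame(name)
    f=K(c); v,u=np.mgrid[0:d.shape[0],0:d.shape[1]]
    P=np.stack([(u-c['cx'])/f*d,-(v-c['cy'])/f*d,-d,np.ones_like(d)],-1)
    W=P@np.linalg.inv(np.array(c['view'])).T
    W[d==0]=np.nan
    return im,d,W[...,:3],c
E
python3 - <<'E'
from h import *
for n in ['top','scene']:
    im,d,W,c=cloud(n); np.savez(n,im=im,W=W); cv2.imwrite(f'pics/{n}.png',im)
    print({k:(v if k!='view' else np.round(v,3).tolist()) for k,v in c.items()})
print(readout.get_state())
E
```

```text
{'fov_y': 53.58517707047059, 'cx': 316.76429358707, 'cy': 200.95460212497886, 'view': [[0.01, -1.0, 0.021, -0.018], [0.986, 0.013, 0.164, -0.648], [-0.165, 0.019, 0.986, -0.798], [0.0, 0.0, 0.0, 1.0]]}
{'fov_y': 49.11811213695802, 'cx': 331.18377039738084, 'cy': 192.6145361047877, 'view': [[0.667, 0.745, 0.015, -0.422], [-0.416, 0.356, 0.837, 0.234], [0.618, -0.564, 0.547, -1.582], [0.0, 0.0, 0.0, 1.0]]}
{'time_s': 0.1, 'joint_positions': array([-1.38940378e+00,  3.13366693e-01,  1.49833438e+00,  2.06296306e-05,
        1.33098996e+00, -2.23398908e-01]), 'qd': array([-0.00080141, -0.00230866, -0.00094531,  0.00047037,  0.0013717 ,
       -0.00028788]), 'effort': array([ 1.88707090e-03, -4.02814865e+01, -2.52647120e+01,  6.95481361e-02,
        3.42201814e-02, -4.60265085e-05]), 'position': array([ 0.20671029, -0.48233756,  0.21414237]), 'eef_rot': array([[ 9.19186503e-01,  3.93822473e-01, -1.78434919e-04],
       [ 3.93822425e-01, -9.19185902e-01,  1.08396508e-03],
       [ 2.62874946e-04, -1.06663774e-03, -9.99999397e-01]]), 'ft_force': array([-0.0218799 , -0.73756794, -0.38720886]), 'moment': array([ 0.03798968, -0.00503208,  0.02234654]), 'grip_force': 0.0, 'grip_width': 0.08793352256751794}
```

View pics/top.png

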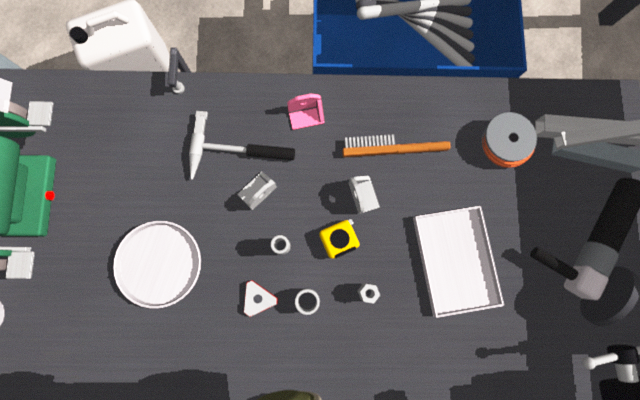

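View pics/scene.png

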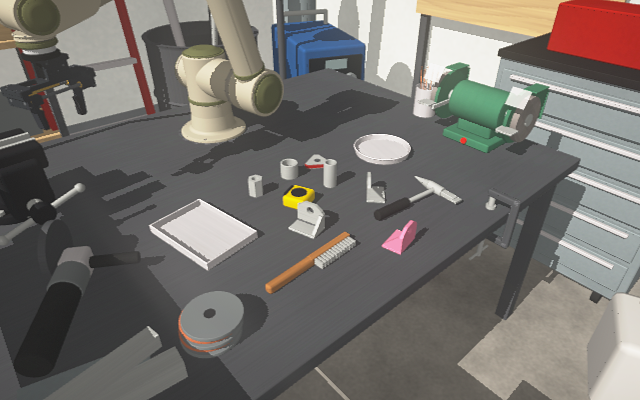

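Top view: there are three brackets. Grey ones are at (258,190) and (364,194); the pink one at (306,111) is the excluded look-alike. Long sleeve (280,244), short sleeve (307,301), hex (369,293), tape (340,239), square (259,298), dish (157,264), tray (459,261). The gusset side of each grey bracket decides its hand, so I'll check that in an enlarged crop and measure at the same time.

Run:
```python
from h import *
z=np.load('top.npz'); im,W=z['im'],z['W']
s=np.load('scene.npz'); 
a=cv2.resize(im[165:220,225:395],None,fx=4.6,fy=4.6,interpolation=cv2.INTER_CUBIC)
b=cv2.resize(s['im'][165:245,280:400],None,fx=4,fy=4,interpolation=cv2.INTER_CUBIC)
o=np.zeros((a.shape[0]+b.shape[0],max(a.shape[1],b.shape[1]),3),np.uint8); o[:a.shape[0],:a.shape[1]]=a;o[a.shape[0]:,:b.shape[1]]=b
cv2.imwrite('pics/crop.png',o); print(o.shape)
def blob(n,u0,v0,r,zmin,zmax):
    w=W[v0-r:v0+r,u0-r:u0+r].reshape(-1,3); m=(w[:,2]>zmin)&(w[:,2]<zmax); p=w[m]
    if len(p)<5: print(n,'few',len(p)); return
    (c,sz,an)=cv2.minAreaRect((p[:,:2]*1000).astype(np.float32))
    cc,rr=cv2.minEnclosingCircle((p[:,:2]*1000).astype(np.float32))
    print(n,len(p),'mean',np.round(p.mean(0)*1000,1),'rect',np.round(c,1),np.round(sz,1),round(an,1),'circ',np.round(cc,1),round(rr,1))
blob('long',280,244,18,.065,.085)
blob('short',307,301,20,.038,.052)
blob('hex',369,293,18,.043,.057)
blob('tape',340,239,25,.028,.045)
blob('square',259,298,22,.01,.02)
blob('Lear',258,190,28,.05,.08); blob('Lall',258,190,28,.008,.08);blob('Lbase',258,190,28,.003,.01)
blob('Rear',364,194,28,.05,.08); blob('Rall',364,194,28,.008,.08);blob('Rbase',364,194,28,.003,.01)
blob('dish',157,264,52,.014,.026); blob('tray',459,261,60,.014,.026)
blob('brush',397,146,60,.012,.03);blob('hammer',240,146,60,.012,.04)
print('bench',W[330,220],W[230,220])
```

```text
(573, 782, 3)
long 151 mean [555.5  67.3  75.5] rect [555.5  67.1] [35.  37.1] 0.3 circ [555.5  67.1] 18.7
short 213 mean [438.3   9.1  45.9] rect [438.6   9. ] [48.9 48. ] 1.0 circ [438.3   9.1] 25.7
hex 204 mean [ 456.6 -121.5   51.2] rect [ 456.7 -121.9] [40.3 35.9] 82.7 circ [ 456.6 -121.8] 20.2
tape 1006 mean [570.4 -59.4  35.2] rect [571.3 -62.1] [67.6 77.1] 24.0 circ [571.8 -62.7] 47.2
square 735 mean [440.6 115.8  16.2] rect [434.9 119.5] [78.5 64. ] 56.2 circ [442.1 114.6] 41.3
Lear 157 mean [664.6 111.8  62.5] rect [665.  112.4] [ 8.6 70.1] 44.9 circ [664.  111.4] 35.1
Lall 492 mean [674.5 116.7  35.1] rect [680.2 126.3] [50.1 75.9] 45.3 circ [678.7 124.9] 43.5
Lbase 731 mean [683.2 129.    5.6] rect [682.3 125. ] [129.  126.3] 1.3 circ [682.1 121.6] 86.0
Rear 150 mean [666.  -96.9  62.3] rect [668.2 -97. ] [71.4  9.3] 18.7 circ [669.  -99.3] 35.7
Rall 524 mean [ 670.4 -105.6   33. ] rect [660.2 -97.7] [91.4 94.6] 17.1 circ [661.6 -94.5] 61.2
Rbase 822 mean [ 675.5 -123.2    5.6] rect [ 676.6 -118.8] [129.3 128.1] 0.3 circ [ 676.6 -118.8] 91.0
dish 820 mean [512.3 349.8  20.8] rect [513.  334.1] [183.7 186.1] 1.2 circ [513.3 334.1] 93.7
tray 841 mean [ 522.3 -326.7   21.5] rect [ 527.8 -321.7] [221.6 152.6] 9.9 circ [ 527.1 -321.8] 132.8
brush 1350 mean [ 779.3 -172.8   21.5] rect [ 777.9 -170.4] [147.8 261.3] 32.6 circ [ 741.9 -192.2] 133.5
hammer 1710 mean [773.5 178.   24. ] rect [777.  189.7] [294.7 248.4] 80.0 circ [803.4 190. ] 173.1
bench [0.37239841 0.19484949 0.00151007] [0.58830455 0.20565832 0.0014593 ]
```

View pics/crop.png

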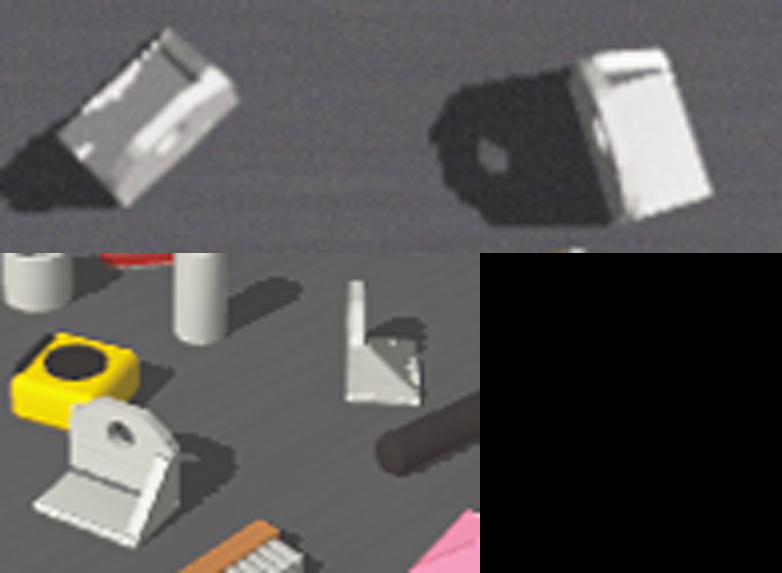

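Crop: the bracket at (258,190) has its ear towards -x/-y. Seen from the base side its gusset is at the left, so it is the left-hand one. The bracket at (364,194) has its gusset at the right (scene view), so it is the right-hand one. The pink one is excluded.

Now I'll plan the approach to the hex bung, which is at about the current yaw.

```bash
cat >> h.py <<'E'
def yaw(R): return np.degrees(np.arctan2(R[1,0],R[0,0]))
def plan(*T):
    """chain from measured pose: targets (x,y,z mm, yaw deg) -> rz first, then shifts in the new tool axes"""
    s=readout.get_state(); p=s['position']*1000; a=yaw(s['eef_rot'])
    print('at',np.round(p,1),'yaw',round(a,1))
    for x,y,z,b in T:
        r=np.radians(b); d=np.array([x,y,z])-p
        print((x,y,z,b),'rz %.1f  x %.1f y %.1f z %.1f'%(-(b-a),d[0]*np.cos(r)+d[1]*np.sin(r),d[0]*np.sin(r)-d[1]*np.cos(r),-d[2]))
        p=np.array([x,y,z]); a=b
E
python3 - <<'E'
from h import *
plan((456.6,-121.5,180,22.7))
c=get_calibration('wrist'); s=readout.get_state()
M=np.linalg.inv(np.array(c['view'])); T=np.eye(4);T[:3,:3]=s['eef_rot'];T[:3,3]=s['position']
print(np.round(np.linalg.inv(T)@M,3),c['fov_y'])
E
```

```text
at [ 206.7 -482.3  214.1] yaw 23.2
(456.6, -121.5, 180, 22.7) rz 0.5  x 369.8 y -236.5 z 34.1
[[ 0.     0.958  0.288  0.075]
 [ 1.    -0.    -0.     0.   ]
 [-0.     0.288 -0.958 -0.17 ]
 [ 0.     0.     0.     1.   ]] 66.79015482256331
```

Call:
apply_moves:
  steps:
    - {"x": 37,"y": -23.7,"z": 3.4}
    - {"x": 37,"y": -23.7,"z": 3.4}
    - {"x": 37,"y": -23.7,"z": 3.4}
    - {"x": 37,"y": -23.7,"z": 3.4}
    - {"x": 37,"y": -23.7,"z": 3.4}
    - {"x": 37,"y": -23.7,"z": 3.4}
    - {"x": 37,"y": -23.7,"z": 3.4}
    - {"x": 37,"y": -23.7,"z": 3.4}
    - {"x": 37,"y": -23.7,"z": 3.4}
    - {"x": 37,"y": -23.7,"z": 3.4}
    - {}
    - {}

```text
schema error: expected keys rx, ry, rz, x, y, z, claw
```

Run:
```python
from h import *
im,d,W,c=cloud('wrist'); cv2.imwrite('pics/w1.png',im)
m=(W[...,2]>.044)&(W[...,2]<.058)&(np.hypot(W[...,0]-.4566,W[...,1]+.1215)<.035)
p=(W[m]*1000).astype(np.float32); print(len(p),p.mean(0),cv2.minEnclosingCircle(p[:,:2]))
h=cv2.convexHull(p[:,:2])[:,0]; cen=np.array(cv2.minEnclosingCircle(p[:,:2])[0])
# support widths vs direction: flats = minimum width
w=[(np.ptp(p[:,:2]@[np.cos(t),np.sin(t)]),np.degrees(t)) for t in np.radians(np.arange(0,180,2))]
print(np.round(sorted(w)[:12],1).tolist()); print('bench',np.nanmedian(W[...,2][W[...,2]<.02]))
plan((*cen,18,22.7))
```

```text
0 [nan nan nan] ((0.0, 0.0), 0.0)<stdin>:4: RuntimeWarning: Mean of empty slice.
  ret = um.true_divide(
Traceback (most recent call last):
TypeError: 'NoneType' object is not subscriptable
```

View pics/w1.png

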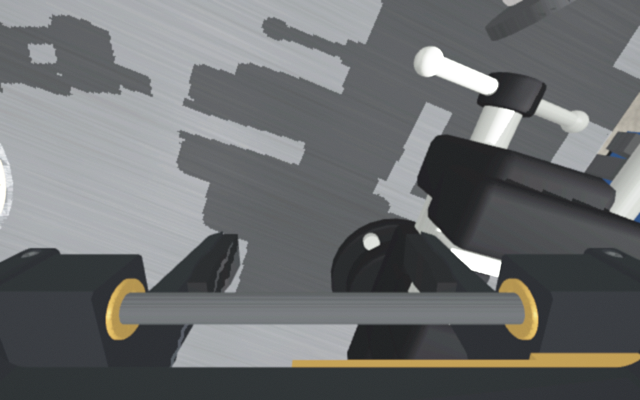

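The move was refused because every row needs all seven keys, so the picture only shows the start position beside the vise. I'll resend it.

Call:
apply_moves:
  steps:
    - {"rx": 0,"ry": 0,"rz": 0,"x": 37,"y": -23.7,"z": 3.4,"claw": 1}
    - {"rx": 0,"ry": 0,"rz": 0,"x": 37,"y": -23.7,"z": 3.4,"claw": 1}
    - {"rx": 0,"ry": 0,"rz": 0,"x": 37,"y": -23.7,"z": 3.4,"claw": 1}
    - {"rx": 0,"ry": 0,"rz": 0,"x": 37,"y": -23.7,"z": 3.4,"claw": 1}
    - {"rx": 0,"ry": 0,"rz": 0,"x": 37,"y": -23.7,"z": 3.4,"claw": 1}
    - {"rx": 0,"ry": 0,"rz": 0,"x": 37,"y": -23.7,"z": 3.4,"claw": 1}
    - {"rx": 0,"ry": 0,"rz": 0,"x": 37,"y": -23.7,"z": 3.4,"claw": 1}
    - {"rx": 0,"ry": 0,"rz": 0,"x": 37,"y": -23.7,"z": 3.4,"claw": 1}
    - {"rx": 0,"ry": 0,"rz": 0,"x": 37,"y": -23.7,"z": 3.4,"claw": 1}
    - {"rx": 0,"ry": 0,"rz": 0,"x": 37,"y": -23.7,"z": 3.4,"claw": 1}
    - {"rx": 0,"ry": 0,"rz": 0,"x": 0,"y": 0,"z": 0,"claw": 1}
    - {"rx": 0,"ry": 0,"rz": 0,"x": 0,"y": 0,"z": 0,"claw": 1}

```text
time_s: 1.35
position: [0.4535, -0.1185, 0.1804]
eef_rot: [[0.918, 0.396, -0.001], [0.396, -0.918, 0.0], [-0.001, -0.0, -1.0]]
ft_force: [-0.4, -0.3, -0.7]
grip_width: 0.0879
grip_force: 0.0
```

Run:
```python
from h import *
plan()
im,d,W,c=cloud('wrist'); cv2.imwrite('pics/w2.png',im)
m=(W[...,2]>.044)&(W[...,2]<.058)&(np.hypot(W[...,0]-.4566,W[...,1]+.1215)<.035)
p=(W[m]*1000).astype(np.float32); print(len(p),p.mean(0) if len(p) else '')
if len(p):
    cen=np.array(cv2.minEnclosingCircle(p[:,:2])[0]); print(cen)
    w=[(np.ptp(p[:,:2]@[np.cos(t),np.sin(t)]),np.degrees(t)) for t in np.radians(np.arange(0,180,2))]
    print(np.round(sorted(w)[:12],1).tolist()); print('bench',np.nanmedian(W[...,2][W[...,2]<.02]))
    plan((*cen,18,22.7))
```

```text
at [ 453.5 -118.5  180.4] yaw 23.3
815 [ 456.5597   -122.92091    49.726334]Traceback (most recent call last):
  File "<stdin>", line 7, in <module>
cv2.error: OpenCV(4.12.0) /io/opencv/modules/imgproc/src/shapedescr.cpp:201: error: (-215:Assertion failed) count >= 0 && (depth == CV_32F || depth == CV_32S) in function 'minEnclosingCircle'
```

View pics/w2.png

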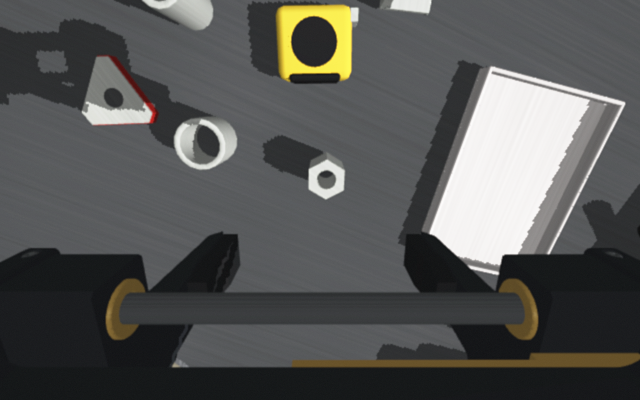

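The hex bung is at (326,178) with two flats facing left and right, i.e. across the finger line, so the present yaw fits. I'll plan the whole hex leg.

Run:
```python
from h import *
plan((456.6,-122.4,180,23.3),(456.6,-122.4,16,23.3),(456.6,-122.4,130,9.9),(594.8,-310.0,130,9.9),(594.8,-310,20.5,9.9))
```

```text
at [ 453.2 -119.4  180.5] yaw 23.2
(456.6, -122.4, 180, 23.3) rz -0.1  x 1.9 y 4.1 z 0.5
(456.6, -122.4, 16, 23.3) rz -0.0  x 0.0 y 0.0 z 164.0
(456.6, -122.4, 130, 9.9) rz 13.4  x 0.0 y 0.0 z -114.0
(594.8, -310.0, 130, 9.9) rz -0.0  x 103.9 y 208.6 z -0.0
(594.8, -310, 20.5, 9.9) rz -0.0  x 0.0 y 0.0 z 109.5
```

Call:
apply_moves:
  steps:
    - {"rx": 0,"ry": 0,"rz": 0,"x": 1.9,"y": 4,"z": 40,"claw": 1}
    - {"rx": 0,"ry": 0,"rz": 0,"x": 0,"y": 0,"z": 40,"claw": 1}
    - {"rx": 0,"ry": 0,"rz": 0,"x": 0,"y": 0,"z": 40,"claw": 0.6}
    - {"rx": 0,"ry": 0,"rz": 0,"x": 0,"y": 0,"z": 30,"claw": 0.6}
    - {"rx": 0,"ry": 0,"rz": 0,"x": 0,"y": 0,"z": 14.5,"claw": 0.3}
    - {"rx": 0,"ry": 0,"rz": 0,"x": 0,"y": 0,"z": 0,"claw": 0}
    - {"rx": 0,"ry": 0,"rz": 0,"x": 0,"y": 0,"z": 0,"claw": -1}
    - {"rx": 0,"ry": 0,"rz": 0,"x": 0,"y": 0,"z": 0,"claw": -1}
    - {"rx": 0,"ry": 0,"rz": 0,"x": 0,"y": 0,"z": 0,"claw": -1}
    - {"rx": 0,"ry": 0,"rz": 0,"x": 0,"y": 0,"z": 0,"claw": -1}
    - {"rx": 0,"ry": 0,"rz": 0,"x": 0,"y": 0,"z": 0,"claw": -1}
    - {"rx": 0,"ry": 0,"rz": 0,"x": 0,"y": 0,"z": 0,"claw": -1}

```text
time_s: 2.6
position: [0.4573, -0.1224, 0.0171]
eef_rot: [[0.919, 0.394, 0.001], [0.394, -0.919, -0.001], [0.001, 0.002, -1.0]]
ft_force: [-1.6, 0.0, 7.3]
grip_width: 0.0353
grip_force: 29.9
```

Call:
apply_moves:
  steps:
    - {"rx": 0,"ry": 0,"rz": 0,"x": 0,"y": 0,"z": -24,"claw": -1}
    - {"rx": 0,"ry": 0,"rz": 6.7,"x": 0,"y": 0,"z": -45,"claw": -1}
    - {"rx": 0,"ry": 0,"rz": 6.7,"x": 0,"y": 0,"z": -45,"claw": -1}
    - {"rx": 0,"ry": 0,"rz": 0,"x": 14.9,"y": 29.8,"z": 0,"claw": -1}
    - {"rx": 0,"ry": 0,"rz": 0,"x": 14.9,"y": 29.8,"z": 0,"claw": -1}
    - {"rx": 0,"ry": 0,"rz": 0,"x": 14.9,"y": 29.8,"z": 0,"claw": -1}
    - {"rx": 0,"ry": 0,"rz": 0,"x": 14.8,"y": 29.8,"z": 0,"claw": -1}
    - {"rx": 0,"ry": 0,"rz": 0,"x": 14.8,"y": 29.8,"z": 0,"claw": -1}
    - {"rx": 0,"ry": 0,"rz": 0,"x": 14.8,"y": 29.8,"z": 0,"claw": -1}
    - {"rx": 0,"ry": 0,"rz": 0,"x": 14.8,"y": 29.8,"z": 0,"claw": -1}
    - {"rx": 0,"ry": 0,"rz": 0,"x": 0,"y": 0,"z": 0,"claw": -1}
    - {"rx": 0,"ry": 0,"rz": 0,"x": 0,"y": 0,"z": 0,"claw": -1}

```text
time_s: 3.8
position: [0.5943, -0.3096, 0.129]
eef_rot: [[0.985, 0.17, -0.002], [0.17, -0.985, 0.001], [-0.001, -0.002, -1.0]]
ft_force: [0.4, 0.4, -3.4]
grip_width: 0.0354
grip_force: 29.9
```

Run:
```python
from h import *
plan((594.8,-310,22,9.9),(594.8,-310,130,9.9),(438.5,9,130,9.9),(438.5,9,16,9.9),(438.5,9,130,9.9),(527.8,-321.7,130,9.9),(527.8,-321.7,21.5,9.9))
print(readout.get_state()['grip_width'])
```

```text
at [ 594.3 -309.6  129. ] yaw 9.8
(594.8, -310, 22, 9.9) rz -0.1  x 0.5 y 0.5 z 107.0
(594.8, -310, 130, 9.9) rz -0.0  x 0.0 y 0.0 z -108.0
(438.5, 9, 130, 9.9) rz -0.0  x -99.1 y -341.1 z -0.0
(438.5, 9, 16, 9.9) rz -0.0  x 0.0 y 0.0 z 114.0
(438.5, 9, 130, 9.9) rz -0.0  x 0.0 y 0.0 z -114.0
(527.8, -321.7, 130, 9.9) rz -0.0  x 31.1 y 341.1 z -0.0
(527.8, -321.7, 21.5, 9.9) rz -0.0  x 0.0 y 0.0 z 108.5
0.03540255077841349
```

Call:
apply_moves:
  steps:
    - {"rx": 0,"ry": 0,"rz": 0,"x": 0.5,"y": 0.5,"z": 40,"claw": -1}
    - {"rx": 0,"ry": 0,"rz": 0,"x": 0,"y": 0,"z": 40,"claw": -1}
    - {"rx": 0,"ry": 0,"rz": 0,"x": 0,"y": 0,"z": 20,"claw": -1}
    - {"rx": 0,"ry": 0,"rz": 0,"x": 0,"y": 0,"z": 6,"claw": -1}
    - {"rx": 0,"ry": 0,"rz": 0,"x": 0,"y": 0,"z": 1.5,"claw": -1}
    - {"rx": 0,"ry": 0,"rz": 0,"x": 0,"y": 0,"z": 0,"claw": -1}
    - {"rx": 0,"ry": 0,"rz": 0,"x": 0,"y": 0,"z": 0,"claw": -0.1}
    - {"rx": 0,"ry": 0,"rz": 0,"x": 0,"y": 0,"z": 0,"claw": 0.1}
    - {"rx": 0,"ry": 0,"rz": 0,"x": 0,"y": 0,"z": 0,"claw": 0.3}
    - {"rx": 0,"ry": 0,"rz": 0,"x": 0,"y": 0,"z": 0,"claw": 0.3}

```text
time_s: 4.8
position: [0.5955, -0.3104, 0.0232]
eef_rot: [[0.985, 0.17, 0.001], [0.17, -0.985, -0.001], [0.001, 0.001, -1.0]]
ft_force: [0.0, -1.5, 0.1]
grip_width: 0.057
grip_force: 0.0
```

Call:
apply_moves:
  steps:
    - {"rx": 0,"ry": 0,"rz": 0,"x": 0,"y": 0,"z": -30,"claw": 0.3}
    - {"rx": 0,"ry": 0,"rz": 0,"x": 0,"y": 0,"z": -39,"claw": 0.3}
    - {"rx": 0,"ry": 0,"rz": 0,"x": 0,"y": 0,"z": -39,"claw": 0.7}
    - {"rx": 0,"ry": 0,"rz": 0,"x": -12.4,"y": -42.6,"z": 0,"claw": 0.7}
    - {"rx": 0,"ry": 0,"rz": 0,"x": -12.4,"y": -42.6,"z": 0,"claw": 0.7}
    - {"rx": 0,"ry": 0,"rz": 0,"x": -12.4,"y": -42.6,"z": 0,"claw": 0.7}
    - {"rx": 0,"ry": 0,"rz": 0,"x": -12.4,"y": -42.6,"z": 0,"claw": 0.7}
    - {"rx": 0,"ry": 0,"rz": 0,"x": -12.4,"y": -42.6,"z": 0,"claw": 0.7}
    - {"rx": 0,"ry": 0,"rz": 0,"x": -12.4,"y": -42.6,"z": 0,"claw": 0.7}
    - {"rx": 0,"ry": 0,"rz": 0,"x": -12.4,"y": -42.6,"z": 0,"claw": 0.7}
    - {"rx": 0,"ry": 0,"rz": 0,"x": -12.4,"y": -42.6,"z": 0,"claw": 0.7}
    - {"rx": 0,"ry": 0,"rz": 0,"x": 0,"y": 0,"z": 0,"claw": 0.7}

```text
time_s: 6.0
position: [0.4375, 0.0121, 0.1309]
eef_rot: [[0.985, 0.174, -0.0], [0.174, -0.985, 0.001], [-0.0, -0.001, -1.0]]
ft_force: [-0.5, -0.4, 0.3]
grip_width: 0.0753
grip_force: 0.0
```

Run:
```python
from h import *
plan((438.5,9,16,9.9))
im,d,W,c=cloud('wrist'); cv2.imwrite('pics/w3.png',im)
m=(W[...,2]>.038)&(W[...,2]<.052)&(np.hypot(W[...,0]-.4385,W[...,1]-.009)<.04)
p=(W[m]*1000).astype(np.float32); print(len(p),p.mean(0)); print(cv2.minEnclosingCircle(p[:,:2].copy()))
im,d,W,c=cloud('top')
m=(W[...,2]>.043)&(W[...,2]<.07)&(np.hypot(W[...,0]-.595,W[...,1]+.31)<.05)
p=W[m]*1000; print('hex in tray',len(p),p.mean(0),p.std(0))
```

```text
at [437.5  12.1 130.9] yaw 10.0
(438.5, 9, 16, 9.9) rz 0.1  x 0.4 y 3.2 z 114.9
1182 [438.51587     7.7963595  44.068718 ]
((437.69317626953125, 7.691757678985596), 25.968305587768555)
hex in tray 240 [ 595.32789274 -307.73495344   53.80545099] [10.54280343 11.26356046  3.97123326]
```

Call:
apply_moves:
  steps:
    - {"rx": 0,"ry": 0,"rz": 0,"x": 0,"y": 4,"z": 40,"claw": 0.7}
    - {"rx": 0,"ry": 0,"rz": 0,"x": 0,"y": 0,"z": 40,"claw": 0.7}
    - {"rx": 0,"ry": 0,"rz": 0,"x": 0,"y": 0,"z": 25,"claw": 0.7}
    - {"rx": 0,"ry": 0,"rz": 0,"x": 0,"y": 0,"z": 9.5,"claw": 0.7}
    - {"rx": 0,"ry": 0,"rz": 0,"x": 0,"y": 0,"z": 0,"claw": 0.4}
    - {"rx": 0,"ry": 0,"rz": 0,"x": 0,"y": 0,"z": 0,"claw": 0}
    - {"rx": 0,"ry": 0,"rz": 0,"x": 0,"y": 0,"z": 0,"claw": -1}
    - {"rx": 0,"ry": 0,"rz": 0,"x": 0,"y": 0,"z": 0,"claw": -1}
    - {"rx": 0,"ry": 0,"rz": 0,"x": 0,"y": 0,"z": 0,"claw": -1}

```text
time_s: 7.0
position: [0.4411, 0.0046, 0.0171]
eef_rot: [[0.985, 0.17, 0.002], [0.17, -0.985, -0.001], [0.002, 0.001, -1.0]]
ft_force: [1.3, 0.8, 6.4]
grip_width: 0.0498
grip_force: 30.1
```

Run:
```python
from h import *
plan((438.5,9,130,9.9),(527.8,-321.7,130,9.9),(527.8,-321.7,21.5,9.9))
```

```text
at [441.1   4.6  17.1] yaw 9.8
(438.5, 9, 130, 9.9) rz -0.1  x -1.8 y -4.8 z -112.9
(527.8, -321.7, 130, 9.9) rz -0.0  x 31.1 y 341.1 z -0.0
(527.8, -321.7, 21.5, 9.9) rz -0.0  x 0.0 y 0.0 z 108.5
```

Call:
apply_moves:
  steps:
    - {"rx": 0,"ry": 0,"rz": 0,"x": 0,"y": 0,"z": -24,"claw": -1}
    - {"rx": 0,"ry": 0,"rz": 0,"x": 0,"y": 0,"z": -45,"claw": -1}
    - {"rx": 0,"ry": 0,"rz": 0,"x": 0,"y": 0,"z": -45,"claw": -1}
    - {"rx": 0,"ry": 0,"rz": 0,"x": 3.7,"y": 42,"z": 0,"claw": -1}
    - {"rx": 0,"ry": 0,"rz": 0,"x": 3.7,"y": 42,"z": 0,"claw": -1}
    - {"rx": 0,"ry": 0,"rz": 0,"x": 3.7,"y": 42,"z": 0,"claw": -1}
    - {"rx": 0,"ry": 0,"rz": 0,"x": 3.7,"y": 42,"z": 0,"claw": -1}
    - {"rx": 0,"ry": 0,"rz": 0,"x": 3.7,"y": 42,"z": 0,"claw": -1}
    - {"rx": 0,"ry": 0,"rz": 0,"x": 3.7,"y": 42,"z": 0,"claw": -1}
    - {"rx": 0,"ry": 0,"rz": 0,"x": 3.7,"y": 42,"z": 0,"claw": -1}
    - {"rx": 0,"ry": 0,"rz": 0,"x": 3.7,"y": 42,"z": 0,"claw": -1}
    - {"rx": 0,"ry": 0,"rz": 0,"x": 0,"y": 0,"z": 0,"claw": -1}

```text
time_s: 8.2
position: [0.5263, -0.3255, 0.129]
eef_rot: [[0.986, 0.166, -0.0], [0.166, -0.986, -0.001], [-0.001, 0.001, -1.0]]
ft_force: [0.1, 1.5, -2.8]
grip_width: 0.0497
grip_force: 30.3
```

Call:
apply_moves:
  steps:
    - {"rx": 0,"ry": 0,"rz": 0,"x": 0,"y": 0,"z": 0,"claw": -1}
    - {"rx": 0,"ry": 0,"rz": 0,"x": 0,"y": 0,"z": 0,"claw": -1}
    - {"rx": 0,"ry": 0,"rz": 0,"x": 0,"y": 0,"z": 0,"claw": -1}

```text
time_s: 8.5
position: [0.5265, -0.3202, 0.1303]
eef_rot: [[0.985, 0.171, -0.0], [0.171, -0.985, 0.0], [-0.0, -0.0, -1.0]]
ft_force: [-0.3, -0.3, -3.0]
grip_width: 0.0495
grip_force: 30.3
```

Run:
```python
from h import *
plan((527.8,-321.7,22,9.9),(527.8,-321.7,130,18.7),(668,-97,130,18.7),(668,-97,22,18.7))
im,d,W,c=cloud('wrist'); cv2.imwrite('pics/w4.png',im)
```

```text
at [ 526.5 -320.2  130.3] yaw 9.9
(527.8, -321.7, 22, 9.9) rz -0.0  x 1.0 y 1.7 z 108.3
(527.8, -321.7, 130, 18.7) rz -8.8  x 0.0 y 0.0 z -108.0
(668, -97, 130, 18.7) rz -0.0  x 204.8 y -167.9 z -0.0
(668, -97, 22, 18.7) rz -0.0  x 0.0 y 0.0 z 108.0
```

View pics/w4.png

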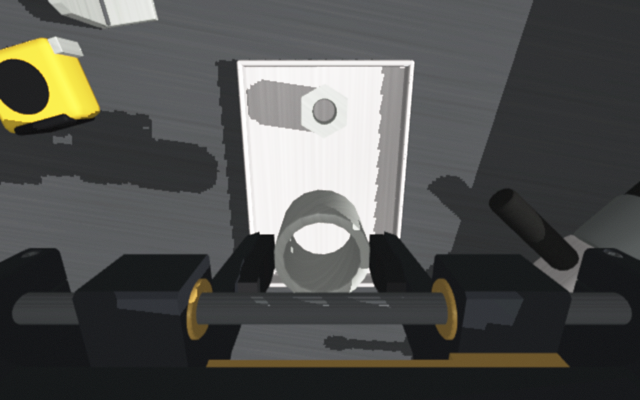

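Hex bung stands in the tray at (323,110); the sleeve is held upright at (322,240) over the tray middle. Lower and release.

Call:
apply_moves:
  steps:
    - {"rx": 0,"ry": 0,"rz": 0,"x": 1,"y": 1.5,"z": 40,"claw": -1}
    - {"rx": 0,"ry": 0,"rz": 0,"x": 0,"y": 0,"z": 40,"claw": -1}
    - {"rx": 0,"ry": 0,"rz": 0,"x": 0,"y": 0,"z": 20,"claw": -1}
    - {"rx": 0,"ry": 0,"rz": 0,"x": 0,"y": 0,"z": 6,"claw": -1}
    - {"rx": 0,"ry": 0,"rz": 0,"x": 0,"y": 0,"z": 2.5,"claw": -1}
    - {"rx": 0,"ry": 0,"rz": 0,"x": 0,"y": 0,"z": 0,"claw": -1}
    - {"rx": 0,"ry": 0,"rz": 0,"x": 0,"y": 0,"z": 0,"claw": 0.2}
    - {"rx": 0,"ry": 0,"rz": 0,"x": 0,"y": 0,"z": 0,"claw": 0.5}
    - {"rx": 0,"ry": 0,"rz": 0,"x": 0,"y": 0,"z": 0,"claw": 0.6}
    - {"rx": 0,"ry": 0,"rz": 0,"x": 0,"y": 0,"z": 0,"claw": 0.6}

```text
time_s: 9.55
position: [0.528, -0.3228, 0.0222]
eef_rot: [[0.985, 0.17, 0.001], [0.17, -0.985, -0.001], [0.001, 0.001, -1.0]]
ft_force: [-0.2, 0.3, 0.5]
grip_width: 0.0703
grip_force: 0.0
```

Call:
apply_moves:
  steps:
    - {"rx": 0,"ry": 0,"rz": 0,"x": 0,"y": 0,"z": -30,"claw": 0.6}
    - {"rx": 0,"ry": 0,"rz": -4.4,"x": 0,"y": 0,"z": -39,"claw": 0.6}
    - {"rx": 0,"ry": 0,"rz": -4.4,"x": 0,"y": 0,"z": -39,"claw": 0.6}
    - {"rx": 0,"ry": 0,"rz": 0,"x": 29.3,"y": -24,"z": 0,"claw": 0.6}
    - {"rx": 0,"ry": 0,"rz": 0,"x": 29.3,"y": -24,"z": 0,"claw": 0.6}
    - {"rx": 0,"ry": 0,"rz": 0,"x": 29.3,"y": -24,"z": 0,"claw": 0.6}
    - {"rx": 0,"ry": 0,"rz": 0,"x": 29.3,"y": -24,"z": 0,"claw": 0.6}
    - {"rx": 0,"ry": 0,"rz": 0,"x": 29.3,"y": -24,"z": 0,"claw": 0.6}
    - {"rx": 0,"ry": 0,"rz": 0,"x": 29.3,"y": -24,"z": 0,"claw": 0.6}
    - {"rx": 0,"ry": 0,"rz": 0,"x": 29.3,"y": -24,"z": 0,"claw": 0.6}
    - {"rx": 0,"ry": 0,"rz": 0,"x": 0,"y": 0,"z": 0,"claw": 0.6}
    - {"rx": 0,"ry": 0,"rz": 0,"x": 0,"y": 0,"z": 0,"claw": 0.6}

```text
time_s: 10.75
position: [0.6687, -0.0975, 0.1295]
eef_rot: [[0.947, 0.32, -0.0], [0.32, -0.947, -0.0], [-0.0, 0.0, -1.0]]
ft_force: [0.2, 0.5, -0.1]
grip_width: 0.0707
grip_force: 0.0
```

Call:
apply_moves:
  steps:
    - {"rx": 0,"ry": 0,"rz": 0,"x": 0,"y": 0,"z": 0,"claw": 0.6}
    - {"rx": 0,"ry": 0,"rz": 0,"x": 0,"y": 0,"z": 0,"claw": 0.6}

```text
time_s: 10.95
position: [0.6682, -0.0992, 0.1298]
eef_rot: [[0.948, 0.317, -0.0], [0.317, -0.948, -0.0], [-0.0, 0.0, -1.0]]
ft_force: [-0.4, -1.0, -0.2]
grip_width: 0.0706
grip_force: 0.0
```

Run:
```python
from h import *
plan((668,-97,20,18.7))
im,d,W,c=cloud('wrist'); cv2.imwrite('pics/w5.png',im)
m=(W[...,2]>.052)&(W[...,2]<.075)&(np.hypot(W[...,0]-.668,W[...,1]+.097)<.045)
p=(W[m]*1000).astype(np.float32); print(len(p),p.mean(0)); print(cv2.minAreaRect(p[:,:2].copy()))
```

```text
at [668.2 -99.2 129.8] yaw 18.5
(668, -97, 20, 18.7) rz -0.2  x 0.5 y -2.1 z 109.8
750 [671.07446  -97.42459   62.658646]
((667.5137939453125, -98.57573699951172), (67.74911499023438, 7.995903491973877), 17.600313186645508)
```

View pics/w5.png

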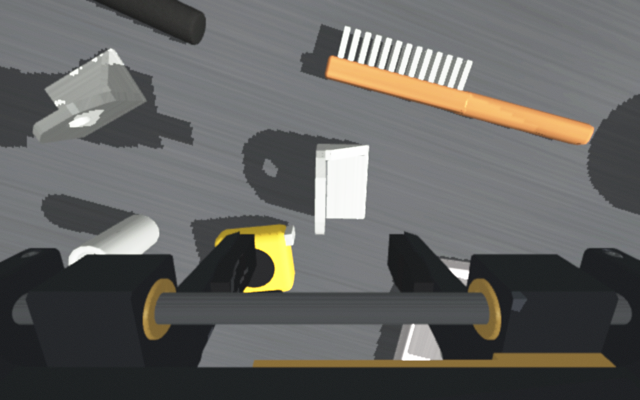

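Ear at (320,188), base plate to its right, gusset at the far end: this is the right-hand bracket, aligned across the fingers. The tape (265,258) clears the left finger. Descend and grip.

Call:
apply_moves:
  steps:
    - {"rx": 0,"ry": 0,"rz": 0,"x": -0.5,"y": 0,"z": 40,"claw": 0.4}
    - {"rx": 0,"ry": 0,"rz": 0,"x": 0,"y": 0,"z": 35,"claw": 0.3}
    - {"rx": 0,"ry": 0,"rz": 0,"x": 0,"y": 0,"z": 20,"claw": 0.3}
    - {"rx": 0,"ry": 0,"rz": 0,"x": 0,"y": 0,"z": 13,"claw": 0.3}
    - {"rx": 0,"ry": 0,"rz": 0,"x": 0,"y": 0,"z": 0,"claw": 0}
    - {"rx": 0,"ry": 0,"rz": 0,"x": 0,"y": 0,"z": 0,"claw": -0.4}
    - {"rx": 0,"ry": 0,"rz": 0,"x": 0,"y": 0,"z": 0,"claw": -1}
    - {"rx": 0,"ry": 0,"rz": 0,"x": 0,"y": 0,"z": 0,"claw": -1}
    - {"rx": 0,"ry": 0,"rz": 0,"x": 0,"y": 0,"z": 0,"claw": -1}
    - {"rx": 0,"ry": 0,"rz": 0,"x": 0,"y": 0,"z": 0,"claw": -1}
    - {"rx": 0,"ry": 0,"rz": 0,"x": 0,"y": 0,"z": 0,"claw": -1}

```text
time_s: 12.1
position: [0.6682, -0.0982, 0.0219]
eef_rot: [[0.948, 0.319, 0.0], [0.319, -0.948, -0.0], [0.0, 0.0, -1.0]]
ft_force: [-0.0, 0.6, 1.2]
grip_width: 0.0079
grip_force: 30.0
```

Run:
```python
from h import *
plan((667.7,-98.5,130,99.9),(436,-337.7,130,99.9),(436,-337.7,26,99.9))
```

```text
at [668.2 -98.2  21.9] yaw 18.6
(667.7, -98.5, 130, 99.9) rz -81.3  x -0.2 y -0.6 z -108.1
(436, -337.7, 130, 99.9) rz -0.0  x -195.8 y -269.4 z -0.0
(436, -337.7, 26, 99.9) rz -0.0  x 0.0 y 0.0 z 104.0
```

Call:
apply_moves:
  steps:
    - {"rx": 0,"ry": 0,"rz": 0,"x": 0,"y": 0,"z": -18,"claw": -1}
    - {"rx": 0,"ry": 0,"rz": 0,"x": 0,"y": 0,"z": -45,"claw": -1}
    - {"rx": 0,"ry": 0,"rz": -7.4,"x": 0,"y": 0,"z": -45,"claw": -1}
    - {"rx": 0,"ry": 0,"rz": -8.2,"x": 0,"y": 0,"z": 0,"claw": -1}
    - {"rx": 0,"ry": 0,"rz": -8.2,"x": 0,"y": 0,"z": 0,"claw": -1}
    - {"rx": 0,"ry": 0,"rz": -8.2,"x": 0,"y": 0,"z": 0,"claw": -1}
    - {"rx": 0,"ry": 0,"rz": -8.2,"x": 0,"y": 0,"z": 0,"claw": -1}
    - {"rx": 0,"ry": 0,"rz": -8.2,"x": 0,"y": 0,"z": 0,"claw": -1}
    - {"rx": 0,"ry": 0,"rz": -8.2,"x": 0,"y": 0,"z": 0,"claw": -1}
    - {"rx": 0,"ry": 0,"rz": -8.2,"x": 0,"y": 0,"z": 0,"claw": -1}
    - {"rx": 0,"ry": 0,"rz": -8.2,"x": 0,"y": 0,"z": 0,"claw": -1}
    - {"rx": 0,"ry": 0,"rz": -8.2,"x": 0,"y": 0,"z": 0,"claw": -1}

```text
time_s: 13.3
position: [0.6676, -0.0979, 0.1285]
eef_rot: [[-0.176, 0.984, -0.002], [0.984, 0.176, 0.001], [0.001, -0.002, -1.0]]
ft_force: [0.2, 0.0, -4.7]
grip_width: 0.0075
grip_force: 30.0
```

Call:
apply_moves:
  steps:
    - {"rx": 0,"ry": 0,"rz": 0,"x": -24.5,"y": -33.7,"z": 0,"claw": -1}
    - {"rx": 0,"ry": 0,"rz": 0,"x": -24.5,"y": -33.7,"z": 0,"claw": -1}
    - {"rx": 0,"ry": 0,"rz": 0,"x": -24.5,"y": -33.7,"z": 0,"claw": -1}
    - {"rx": 0,"ry": 0,"rz": 0,"x": -24.5,"y": -33.7,"z": 0,"claw": -1}
    - {"rx": 0,"ry": 0,"rz": 0,"x": -24.5,"y": -33.7,"z": 0,"claw": -1}
    - {"rx": 0,"ry": 0,"rz": 0,"x": -24.5,"y": -33.7,"z": 0,"claw": -1}
    - {"rx": 0,"ry": 0,"rz": 0,"x": -24.5,"y": -33.7,"z": 0,"claw": -1}
    - {"rx": 0,"ry": 0,"rz": 0,"x": -24.3,"y": -33.5,"z": 0,"claw": -1}
    - {"rx": 0,"ry": 0,"rz": 0,"x": 0,"y": 0,"z": 0,"claw": -1}
    - {"rx": 0,"ry": 0,"rz": 0,"x": 0,"y": 0,"z": 0,"claw": -1}
    - {"rx": 0,"ry": 0,"rz": 0,"x": 0,"y": 0,"z": 0,"claw": -1}
    - {"rx": 0,"ry": 0,"rz": 0,"x": 0,"y": 0,"z": 0,"claw": -1}

```text
time_s: 14.5
position: [0.4365, -0.3361, 0.1294]
eef_rot: [[-0.172, 0.985, -0.0], [0.985, 0.172, 0.0], [0.0, -0.0, -1.0]]
ft_force: [-0.1, -0.3, -4.1]
grip_width: 0.0077
grip_force: 30.0
```

Run:
```python
from h import *
plan((436,-337.7,27,99.9))
im,d,W,c=cloud('wrist'); cv2.imwrite('pics/w6.png',im)
```

```text
at [ 436.5 -336.1  129.4] yaw 99.9
(436, -337.7, 27, 99.9) rz -0.0  x -1.5 y -0.8 z 102.4
```

View pics/w6.png

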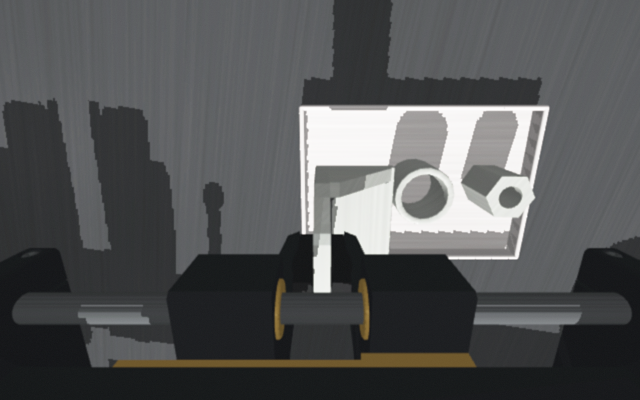

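The bracket hangs upright over the left end of the tray, clear of the sleeve (425,192) and bung (500,190). Lower it.

Call:
apply_moves:
  steps:
    - {"rx": 0,"ry": 0,"rz": 0,"x": -1.5,"y": -0.5,"z": 40,"claw": -1}
    - {"rx": 0,"ry": 0,"rz": 0,"x": 0,"y": 0,"z": 35,"claw": -1}
    - {"rx": 0,"ry": 0,"rz": 0,"x": 0,"y": 0,"z": 18,"claw": -1}
    - {"rx": 0,"ry": 0,"rz": 0,"x": 0,"y": 0,"z": 6,"claw": -1}
    - {"rx": 0,"ry": 0,"rz": 0,"x": 0,"y": 0,"z": 3,"claw": -1}
    - {"rx": 0,"ry": 0,"rz": 0,"x": 0,"y": 0,"z": 1,"claw": -1}
    - {"rx": 0,"ry": 0,"rz": 0,"x": 0,"y": 0,"z": 0,"claw": -1}
    - {"rx": 0,"ry": 0,"rz": 0,"x": 0,"y": 0,"z": 0,"claw": -1}

```text
time_s: 15.35
position: [0.4361, -0.3388, 0.0274]
eef_rot: [[-0.17, 0.985, 0.001], [0.985, 0.17, -0.001], [-0.001, 0.001, -1.0]]
ft_force: [-0.6, -0.1, -2.7]
grip_width: 0.0081
grip_force: 30.0
```

Call:
apply_moves:
  steps:
    - {"rx": 0,"ry": 0,"rz": 0,"x": 0,"y": 0,"z": 0,"claw": -0.7}
    - {"rx": 0,"ry": 0,"rz": 0,"x": 0,"y": 0,"z": 0,"claw": -0.4}
    - {"rx": 0,"ry": 0,"rz": 0,"x": 0,"y": 0,"z": 0,"claw": -0.3}
    - {"rx": 0,"ry": 0,"rz": 0,"x": 0,"y": 0,"z": 0,"claw": -0.3}
    - {"rx": 0,"ry": 0,"rz": 0,"x": 0,"y": 0,"z": -30,"claw": -0.3}
    - {"rx": 0,"ry": 0,"rz": 0,"x": 0,"y": 0,"z": -37,"claw": -0.3}
    - {"rx": 0,"ry": 0,"rz": 0,"x": 0,"y": 0,"z": -37,"claw": 0.3}
    - {"rx": 0,"ry": 0,"rz": 0,"x": 0,"y": 0,"z": 0,"claw": 0.3}
    - {"rx": 0,"ry": 0,"rz": 0,"x": 0,"y": 0,"z": 0,"claw": 0.3}

```text
time_s: 16.25
position: [0.4358, -0.3385, 0.1308]
eef_rot: [[-0.17, 0.985, 0.001], [0.985, 0.17, -0.001], [-0.001, 0.0, -1.0]]
ft_force: [0.6, 0.2, -0.5]
grip_width: 0.0526
grip_force: 0.0
```

Run:
```python
from h import *
plan((438,-337.7,130,135),(665.2,112,130,135))
```

```text
at [ 435.8 -338.5  130.8] yaw 99.8
(438, -337.7, 130, 135) rz -35.2  x -1.0 y 2.1 z 0.8
(665.2, 112, 130, 135) rz 0.0  x 157.3 y 478.6 z -0.0
```

Call:
apply_moves:
  steps:
    - {"rx": 0,"ry": 0,"rz": -7,"x": 0,"y": 0,"z": 0,"claw": 0.3}
    - {"rx": 0,"ry": 0,"rz": -7,"x": 0,"y": 0,"z": 0,"claw": 0.3}
    - {"rx": 0,"ry": 0,"rz": -7,"x": 0,"y": 0,"z": 0,"claw": 0.3}
    - {"rx": 0,"ry": 0,"rz": -7,"x": 0,"y": 0,"z": 0,"claw": 0.3}
    - {"rx": 0,"ry": 0,"rz": -7.1,"x": 0,"y": 0,"z": 0,"claw": 0.3}

```text
time_s: 16.75
position: [0.4352, -0.3379, 0.1288]
eef_rot: [[-0.709, 0.705, -0.002], [0.705, 0.709, 0.002], [0.003, 0.0, -1.0]]
ft_force: [0.2, -0.2, -0.8]
grip_width: 0.0572
grip_force: 0.0
```

Call:
apply_moves:
  steps:
    - {"rx": 0,"ry": 0,"rz": 0,"x": 13,"y": 40,"z": 0,"claw": 0.3}
    - {"rx": 0,"ry": 0,"rz": 0,"x": 13,"y": 40,"z": 0,"claw": 0.3}
    - {"rx": 0,"ry": 0,"rz": 0,"x": 13,"y": 40,"z": 0,"claw": 0.3}
    - {"rx": 0,"ry": 0,"rz": 0,"x": 13,"y": 40,"z": 0,"claw": 0.3}
    - {"rx": 0,"ry": 0,"rz": 0,"x": 13,"y": 40,"z": 0,"claw": 0.3}
    - {"rx": 0,"ry": 0,"rz": 0,"x": 13,"y": 40,"z": 0,"claw": 0.3}
    - {"rx": 0,"ry": 0,"rz": 0,"x": 13,"y": 40,"z": 0,"claw": 0.3}
    - {"rx": 0,"ry": 0,"rz": 0,"x": 13,"y": 40,"z": 0,"claw": 0.3}
    - {"rx": 0,"ry": 0,"rz": 0,"x": 13,"y": 40,"z": 0,"claw": 0.3}
    - {"rx": 0,"ry": 0,"rz": 0,"x": 13,"y": 40,"z": 0,"claw": 0.3}
    - {"rx": 0,"ry": 0,"rz": 0,"x": 13,"y": 40,"z": 0,"claw": 0.3}
    - {"rx": 0,"ry": 0,"rz": 0,"x": 13,"y": 40,"z": 0,"claw": 0.3}

```text
time_s: 17.95
position: [0.6655, 0.1125, 0.1285]
eef_rot: [[-0.706, 0.708, -0.003], [0.708, 0.706, -0.0], [0.002, -0.002, -1.0]]
ft_force: [1.1, 0.1, 0.1]
grip_width: 0.0575
grip_force: 0.0
```

Call:
apply_moves:
  steps:
    - {"rx": 0,"ry": 0,"rz": 0,"x": 0,"y": 0,"z": 0,"claw": 0.3}
    - {"rx": 0,"ry": 0,"rz": 0,"x": 0,"y": 0,"z": 0,"claw": 0.3}
    - {"rx": 0,"ry": 0,"rz": 0,"x": 0,"y": 0,"z": 0,"claw": 0.3}

```text
time_s: 18.25
position: [0.6651, 0.1098, 0.1295]
eef_rot: [[-0.705, 0.709, -0.002], [0.709, 0.705, -0.0], [0.001, -0.002, -1.0]]
ft_force: [-0.7, -0.4, -0.0]
grip_width: 0.0576
grip_force: 0.0
```

Run:
```python
from h import *
im,d,W,c=cloud('wrist'); cv2.imwrite('pics/w7.png',im)
m=(W[...,2]>.052)&(W[...,2]<.075)&(np.hypot(W[...,0]-.665,W[...,1]-.112)<.045)
p=(W[m]*1000).astype(np.float32); print(len(p),p.mean(0)); r=cv2.minAreaRect(p[:,:2].copy()); print(r)
plan((*r[0],22,135))
```

```text
748 [662.6008   113.585976  62.699577]
((665.3905029296875, 110.96012878417969), (7.758171558380127, 68.20697784423828), 44.670143127441406)
at [665.2 109.6 130. ] yaw 134.8
(665.3905029296875, 110.96012878417969, 22, 135) rz -0.2  x 0.9 y 1.1 z 108.0
```

View pics/w7.png

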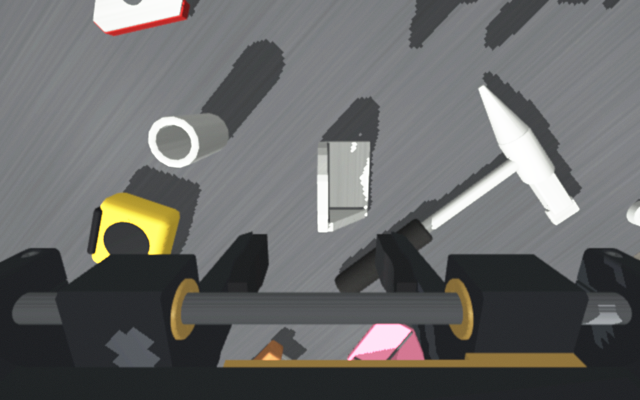

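Ear at (323,187), base to its right, gusset at the end nearer the bottom of the picture. Looking from the base side that is the left, so this is the left-hand bracket. The hammer handle (380,260) clears the fingers. Grip.

Call:
apply_moves:
  steps:
    - {"rx": 0,"ry": 0,"rz": 0,"x": 0.9,"y": 1,"z": 40,"claw": 0.1}
    - {"rx": 0,"ry": 0,"rz": 0,"x": 0,"y": 0,"z": 35,"claw": 0.1}
    - {"rx": 0,"ry": 0,"rz": 0,"x": 0,"y": 0,"z": 20,"claw": 0.1}
    - {"rx": 0,"ry": 0,"rz": 0,"x": 0,"y": 0,"z": 13,"claw": 0.1}
    - {"rx": 0,"ry": 0,"rz": 0,"x": 0,"y": 0,"z": 0,"claw": -0.2}
    - {"rx": 0,"ry": 0,"rz": 0,"x": 0,"y": 0,"z": 0,"claw": -0.5}
    - {"rx": 0,"ry": 0,"rz": 0,"x": 0,"y": 0,"z": 0,"claw": -1}
    - {"rx": 0,"ry": 0,"rz": 0,"x": 0,"y": 0,"z": 0,"claw": -1}
    - {"rx": 0,"ry": 0,"rz": 0,"x": 0,"y": 0,"z": 0,"claw": -1}
    - {"rx": 0,"ry": 0,"rz": 0,"x": 0,"y": 0,"z": 0,"claw": -1}
    - {"rx": 0,"ry": 0,"rz": 0,"x": 0,"y": 0,"z": 0,"claw": -1}

```text
time_s: 19.4
position: [0.6659, 0.112, 0.0232]
eef_rot: [[-0.706, 0.708, 0.0], [0.708, 0.706, -0.0], [-0.0, 0.0, -1.0]]
ft_force: [-2.6, -2.2, 5.2]
grip_width: 0.0076
grip_force: 30.0
```

Run:
```python
from h import *
plan((665.2,111,130,135),(479,300,130,135),(479,300,26.5,135))
```

```text
at [665.9 112.   23.2] yaw 134.9
(665.2, 111, 130, 135) rz -0.1  x -0.3 y -1.2 z -106.8
(479, 300, 130, 135) rz 0.0  x 265.3 y 2.0 z -0.0
(479, 300, 26.5, 135) rz 0.0  x 0.0 y 0.0 z 103.5
```

Call:
apply_moves:
  steps:
    - {"rx": 0,"ry": 0,"rz": 0,"x": 0,"y": 0,"z": -18,"claw": -1}
    - {"rx": 0,"ry": 0,"rz": 0,"x": 0,"y": 0,"z": -45,"claw": -1}
    - {"rx": 0,"ry": 0,"rz": 0,"x": 0,"y": 0,"z": -44,"claw": -1}
    - {"rx": 0,"ry": 0,"rz": 0,"x": 38,"y": 0,"z": 0,"claw": -1}
    - {"rx": 0,"ry": 0,"rz": 0,"x": 38,"y": 0,"z": 0,"claw": -1}
    - {"rx": 0,"ry": 0,"rz": 0,"x": 38,"y": 0,"z": 0,"claw": -1}
    - {"rx": 0,"ry": 0,"rz": 0,"x": 38,"y": 0,"z": 0,"claw": -1}
    - {"rx": 0,"ry": 0,"rz": 0,"x": 38,"y": 0,"z": 0,"claw": -1}
    - {"rx": 0,"ry": 0,"rz": 0,"x": 38,"y": 0,"z": 0,"claw": -1}
    - {"rx": 0,"ry": 0,"rz": 0,"x": 37,"y": 0,"z": 0,"claw": -1}
    - {"rx": 0,"ry": 0,"rz": 0,"x": 0,"y": 0,"z": 0,"claw": -1}
    - {"rx": 0,"ry": 0,"rz": 0,"x": 0,"y": 0,"z": 0,"claw": -1}

```text
time_s: 20.6
position: [0.4782, 0.3002, 0.1291]
eef_rot: [[-0.707, 0.707, -0.001], [0.707, 0.707, -0.0], [0.0, -0.001, -1.0]]
ft_force: [1.2, 0.4, -4.2]
grip_width: 0.0075
grip_force: 30.0
```

Call:
apply_moves:
  steps:
    - {"rx": 0,"ry": 0,"rz": 0,"x": 0,"y": 0,"z": 0,"claw": -1}
    - {"rx": 0,"ry": 0,"rz": 0,"x": 0,"y": 0,"z": 0,"claw": -1}

```text
time_s: 20.8
position: [0.4793, 0.2991, 0.1293]
eef_rot: [[-0.705, 0.709, -0.0], [0.709, 0.705, -0.0], [0.0, -0.0, -1.0]]
ft_force: [0.2, 0.5, -5.0]
grip_width: 0.0076
grip_force: 30.0
```

Run:
```python
from h import *
plan((479,300,27.5,135))
im,d,W,c=cloud('wrist'); cv2.imwrite('pics/w8.png',im)
```

```text
at [479.3 299.1 129.3] yaw 134.8
(479, 300, 27.5, 135) rz -0.2  x 0.9 y 0.4 z 101.8
```

View pics/w8.png

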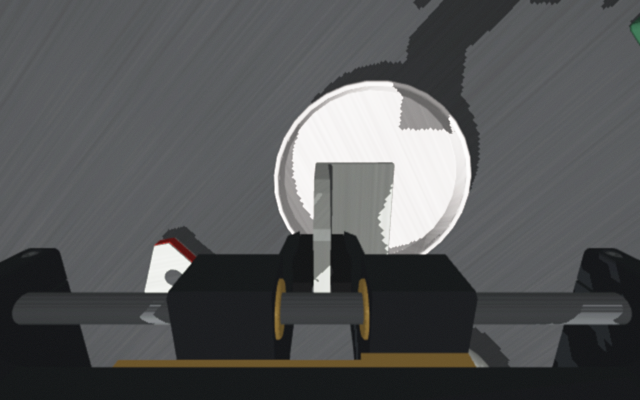

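The bracket hangs upright over the left part of the dish (dish spans columns 275 to 470). Lower and release, then go on to the long sleeve.

Call:
apply_moves:
  steps:
    - {"rx": 0,"ry": 0,"rz": 0,"x": 0.5,"y": 0.5,"z": 40,"claw": -1}
    - {"rx": 0,"ry": 0,"rz": 0,"x": 0,"y": 0,"z": 35,"claw": -1}
    - {"rx": 0,"ry": 0,"rz": 0,"x": 0,"y": 0,"z": 17,"claw": -1}
    - {"rx": 0,"ry": 0,"rz": 0,"x": 0,"y": 0,"z": 6,"claw": -1}
    - {"rx": 0,"ry": 0,"rz": 0,"x": 0,"y": 0,"z": 3,"claw": -1}
    - {"rx": 0,"ry": 0,"rz": 0,"x": 0,"y": 0,"z": 0.5,"claw": -1}
    - {"rx": 0,"ry": 0,"rz": 0,"x": 0,"y": 0,"z": 0,"claw": -1}
    - {"rx": 0,"ry": 0,"rz": 0,"x": 0,"y": 0,"z": 0,"claw": -1}

```text
time_s: 21.65
position: [0.4792, 0.3008, 0.029]
eef_rot: [[-0.706, 0.708, 0.001], [0.708, 0.706, 0.001], [-0.001, 0.001, -1.0]]
ft_force: [0.4, -0.3, -5.5]
grip_width: 0.0078
grip_force: 30.0
```

Call:
apply_moves:
  steps:
    - {"rx": 0,"ry": 0,"rz": 0,"x": 0,"y": 0,"z": 0,"claw": -0.7}
    - {"rx": 0,"ry": 0,"rz": 0,"x": 0,"y": 0,"z": 0,"claw": -0.4}
    - {"rx": 0,"ry": 0,"rz": 0,"x": 0,"y": 0,"z": 0,"claw": -0.3}
    - {"rx": 0,"ry": 0,"rz": 0,"x": 0,"y": 0,"z": 0,"claw": -0.3}
    - {"rx": 0,"ry": 0,"rz": 0,"x": 0,"y": 0,"z": -30,"claw": -0.3}
    - {"rx": 0,"ry": 0,"rz": 0,"x": 0,"y": 0,"z": -45,"claw": -0.3}
    - {"rx": 0,"ry": 0,"rz": 0,"x": 0,"y": 0,"z": -47,"claw": 0.4}
    - {"rx": 0,"ry": 0,"rz": 0,"x": 0,"y": 0,"z": 0,"claw": 0.4}
    - {"rx": 0,"ry": 0,"rz": 0,"x": 0,"y": 0,"z": 0,"claw": 0.4}

```text
time_s: 22.55
position: [0.4789, 0.3007, 0.1507]
eef_rot: [[-0.706, 0.708, 0.002], [0.708, 0.706, 0.001], [-0.001, 0.002, -1.0]]
ft_force: [0.1, 0.6, -1.3]
grip_width: 0.0527
grip_force: 0.0
```

Run:
```python
from h import *
plan((479,300,150,90),(555.5,67,150,90),(555.5,67,30,90))
```

```text
at [478.9 300.7 150.7] yaw 134.9
(479, 300, 150, 90) rz 44.9  x -0.7 y 0.1 z 0.7
(555.5, 67, 150, 90) rz 0.0  x -233.0 y 76.5 z -0.0
(555.5, 67, 30, 90) rz 0.0  x 0.0 y 0.0 z 120.0
```

Call:
apply_moves:
  steps:
    - {"rx": 0,"ry": 0,"rz": 8.17,"x": 0,"y": 0,"z": 0,"claw": 0.4}
    - {"rx": 0,"ry": 0,"rz": 8.17,"x": 0,"y": 0,"z": 0,"claw": 0.4}
    - {"rx": 0,"ry": 0,"rz": 8.17,"x": 0,"y": 0,"z": 0,"claw": 0.4}
    - {"rx": 0,"ry": 0,"rz": 8.17,"x": 0,"y": 0,"z": 0,"claw": 0.4}
    - {"rx": 0,"ry": 0,"rz": 8.17,"x": 0,"y": 0,"z": 0,"claw": 0.4}
    - {"rx": 0,"ry": 0,"rz": 8.17,"x": 0,"y": 0,"z": 0,"claw": 0.4}
    - {"rx": 0,"ry": 0,"rz": 8.17,"x": 0,"y": 0,"z": 0,"claw": 0.4}
    - {"rx": 0,"ry": 0,"rz": 8.17,"x": 0,"y": 0,"z": 0,"claw": 0.4}
    - {"rx": 0,"ry": 0,"rz": 8.17,"x": 0,"y": 0,"z": 0,"claw": 0.4}
    - {"rx": 0,"ry": 0,"rz": 8.17,"x": 0,"y": 0,"z": 0,"claw": 0.4}
    - {"rx": 0,"ry": 0,"rz": 8.17,"x": 0,"y": 0,"z": 0,"claw": 0.4}

```text
time_s: 23.65
position: [0.478, 0.3003, 0.1482]
eef_rot: [[0.711, 0.703, -0.003], [0.703, -0.711, -0.001], [-0.003, -0.001, -1.0]]
ft_force: [-0.4, 0.7, -0.6]
grip_width: 0.0616
grip_force: 0.0
```

Call:
apply_moves:
  steps:
    - {"rx": 0,"ry": 0,"rz": 0,"x": -18.5,"y": 36.6,"z": 0,"claw": 0.4}
    - {"rx": 0,"ry": 0,"rz": 0,"x": -18.5,"y": 36.6,"z": 0,"claw": 0.4}
    - {"rx": 0,"ry": 0,"rz": 0,"x": -18.5,"y": 36.6,"z": 0,"claw": 0.4}
    - {"rx": 0,"ry": 0,"rz": 0,"x": -18.5,"y": 36.6,"z": 0,"claw": 0.4}
    - {"rx": 0,"ry": 0,"rz": 0,"x": -18.5,"y": 36.6,"z": 0,"claw": 0.4}
    - {"rx": 0,"ry": 0,"rz": 0,"x": -18.5,"y": 36.6,"z": 0,"claw": 0.4}
    - {"rx": 0,"ry": 0,"rz": 0,"x": 0,"y": 0,"z": 0,"claw": 0.4}
    - {"rx": 0,"ry": 0,"rz": 0,"x": 0,"y": 0,"z": 0,"claw": 0.4}
    - {"rx": 0,"ry": 0,"rz": 0,"x": 0,"y": 0,"z": 0,"claw": 0.4}
    - {"rx": 0,"ry": 0,"rz": 0,"x": 0,"y": 0,"z": 0,"claw": 0.4}

```text
time_s: 24.65
position: [0.5551, 0.0681, 0.1498]
eef_rot: [[0.706, 0.709, -0.001], [0.709, -0.706, 0.0], [-0.0, -0.001, -1.0]]
ft_force: [-0.5, 0.0, 0.1]
grip_width: 0.0617
grip_force: 0.0
```

Run:
```python
from h import *
im,d,W,c=cloud('wrist'); cv2.imwrite('pics/w9.png',im)
m=(W[...,2]>.07)&(W[...,2]<.082)&(np.hypot(W[...,0]-.5555,W[...,1]-.067)<.035)
p=(W[m]*1000).astype(np.float32); print(len(p),p.mean(0)); r=cv2.minEnclosingCircle(p[:,:2].copy()); print(r)
plan((*r[0],30,45))
im,d,W,c=cloud('top')
m=(W[...,2]>.052)&(W[...,2]<.08)&(np.hypot(W[...,0]-.479,W[...,1]-.3)<.06)
p=(W[m]*1000).astype(np.float32); print('Lbr',p.mean(0),cv2.minAreaRect(p[:,:2].copy()))
```

```text
837 [555.6279    66.228516  74.37895 ]
((555.2076416015625, 65.66169738769531), 18.90078353881836)
at [555.2  68.  149.9] yaw 45.1
(555.2076416015625, 65.66169738769531, 30, 45) rz 0.1  x -1.7 y 1.6 z 119.9
Lbr [480.806    299.30557   65.225296] ((479.5326843261719, 301.60089111328125), (9.137226104736328, 74.16764068603516), 45.64677810668945)
```

Call:
apply_moves:
  steps:
    - {"rx": 0,"ry": 0,"rz": 0,"x": -1.5,"y": 1.4,"z": 40,"claw": 0.4}
    - {"rx": 0,"ry": 0,"rz": 0,"x": 0,"y": 0,"z": 40,"claw": 0.4}
    - {"rx": 0,"ry": 0,"rz": 0,"x": 0,"y": 0,"z": 30,"claw": 0.4}
    - {"rx": 0,"ry": 0,"rz": 0,"x": 0,"y": 0,"z": 12,"claw": 0.3}
    - {"rx": 0,"ry": 0,"rz": 0,"x": 0,"y": 0,"z": 0,"claw": 0.1}
    - {"rx": 0,"ry": 0,"rz": 0,"x": 0,"y": 0,"z": 0,"claw": -0.3}
    - {"rx": 0,"ry": 0,"rz": 0,"x": 0,"y": 0,"z": 0,"claw": -1}
    - {"rx": 0,"ry": 0,"rz": 0,"x": 0,"y": 0,"z": 0,"claw": -1}
    - {"rx": 0,"ry": 0,"rz": 0,"x": 0,"y": 0,"z": 0,"claw": -1}
    - {"rx": 0,"ry": 0,"rz": 0,"x": 0,"y": 0,"z": 0,"claw": -1}

```text
time_s: 25.75
position: [0.5564, 0.0649, 0.0297]
eef_rot: [[0.707, 0.707, 0.003], [0.707, -0.707, 0.0], [0.002, 0.002, -1.0]]
ft_force: [-0.9, 1.8, 6.2]
grip_width: 0.0378
grip_force: 29.9
```

Call:
apply_moves:
  steps:
    - {"rx": 0,"ry": 0,"rz": 0,"x": 0,"y": 0,"z": -32,"claw": -1}
    - {"rx": 0,"ry": 0,"rz": 0,"x": 0,"y": 0,"z": -45,"claw": -1}
    - {"rx": 0,"ry": 0,"rz": 0,"x": 0,"y": 0,"z": -45,"claw": -1}
    - {"rx": 0,"ry": 0,"rz": 0,"x": 24.7,"y": -27.4,"z": 0,"claw": -1}
    - {"rx": 0,"ry": 0,"rz": 0,"x": 24.7,"y": -27.4,"z": 0,"claw": -1}
    - {"rx": 0,"ry": 0,"rz": 0,"x": 24.7,"y": -27.4,"z": 0,"claw": -1}
    - {"rx": 0,"ry": 0,"rz": 0,"x": 24.7,"y": -27.4,"z": 0,"claw": -1}
    - {"rx": 0,"ry": 0,"rz": 0,"x": 24.7,"y": -27.4,"z": 0,"claw": -1}
    - {"rx": 0,"ry": 0,"rz": 0,"x": 24.7,"y": -27.4,"z": 0,"claw": -1}
    - {"rx": 0,"ry": 0,"rz": 0,"x": 24.7,"y": -27.4,"z": 0,"claw": -1}
    - {"rx": 0,"ry": 0,"rz": 0,"x": 24.7,"y": -27.4,"z": 0,"claw": -1}

```text
time_s: 26.85
position: [0.5397, 0.3609, 0.15]
eef_rot: [[0.707, 0.707, -0.0], [0.707, -0.707, -0.0], [-0.001, -0.0, -1.0]]
ft_force: [0.5, -0.8, -4.4]
grip_width: 0.0382
grip_force: 29.9
```

Call:
apply_moves:
  steps:
    - {"rx": 0,"ry": 0,"rz": 0,"x": 0,"y": 0,"z": 0,"claw": -1}
    - {"rx": 0,"ry": 0,"rz": 0,"x": 0,"y": 0,"z": 0,"claw": -1}
    - {"rx": 0,"ry": 0,"rz": 0,"x": 0,"y": 0,"z": 0,"claw": -1}

```text
time_s: 27.15
position: [0.5402, 0.3586, 0.15]
eef_rot: [[0.707, 0.707, -0.0], [0.707, -0.707, -0.001], [-0.001, 0.0, -1.0]]
ft_force: [-0.5, 0.0, -4.0]
grip_width: 0.0379
grip_force: 29.9
```

Run:
```python
from h import *
plan((540,361,33,45))
im,d,W,c=cloud('wrist'); cv2.imwrite('pics/w10.png',im)
```

```text
at [540.2 358.6 150. ] yaw 45.0
(540, 361, 33, 45) rz -0.0  x 1.5 y -1.9 z 117.0
```

View pics/w10.png

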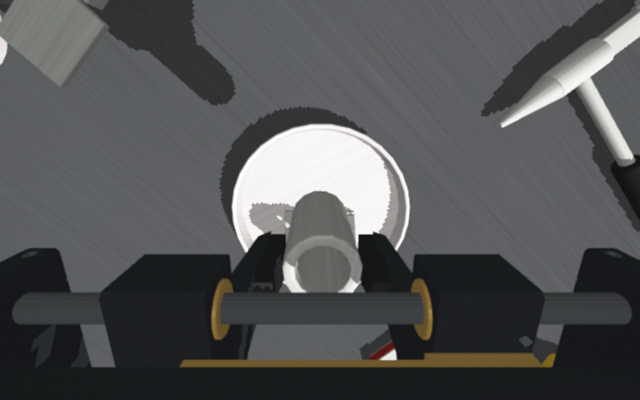

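The sleeve is held upright over the free part of the dish at (320,245); the bracket stands hidden behind the gripper. Lower and release.

Call:
apply_moves:
  steps:
    - {"rx": 0,"ry": 0,"rz": 0,"x": 1.5,"y": -1.5,"z": 40,"claw": -1}
    - {"rx": 0,"ry": 0,"rz": 0,"x": 0,"y": 0,"z": 40,"claw": -1}
    - {"rx": 0,"ry": 0,"rz": 0,"x": 0,"y": 0,"z": 25,"claw": -1}
    - {"rx": 0,"ry": 0,"rz": 0,"x": 0,"y": 0,"z": 8,"claw": -1}
    - {"rx": 0,"ry": 0,"rz": 0,"x": 0,"y": 0,"z": 3,"claw": -1}
    - {"rx": 0,"ry": 0,"rz": 0,"x": 0,"y": 0,"z": 0.5,"claw": -1}
    - {"rx": 0,"ry": 0,"rz": 0,"x": 0,"y": 0,"z": 0,"claw": -1}
    - {"rx": 0,"ry": 0,"rz": 0,"x": 0,"y": 0,"z": 0,"claw": -1}

```text
time_s: 28.0
position: [0.5407, 0.3619, 0.0349]
eef_rot: [[0.707, 0.707, 0.002], [0.707, -0.707, 0.001], [0.002, 0.001, -1.0]]
ft_force: [-1.1, -1.5, -4.4]
grip_width: 0.0377
grip_force: 29.9
```

Call:
apply_moves:
  steps:
    - {"rx": 0,"ry": 0,"rz": 0,"x": 0,"y": 0,"z": 0,"claw": -0.05}
    - {"rx": 0,"ry": 0,"rz": 0,"x": 0,"y": 0,"z": 0,"claw": 0.1}
    - {"rx": 0,"ry": 0,"rz": 0,"x": 0,"y": 0,"z": 0,"claw": 0.3}
    - {"rx": 0,"ry": 0,"rz": 0,"x": 0,"y": 0,"z": 0,"claw": 0.3}
    - {"rx": 0,"ry": 0,"rz": 0,"x": 0,"y": 0,"z": -30,"claw": 0.3}
    - {"rx": 0,"ry": 0,"rz": 0,"x": 0,"y": 0,"z": -45,"claw": 0.3}
    - {"rx": 0,"ry": 0,"rz": 0,"x": 0,"y": 0,"z": -45,"claw": 0.3}
    - {"rx": 0,"ry": 0,"rz": 0,"x": -40,"y": 0,"z": -20,"claw": 0.3}
    - {"rx": 0,"ry": 0,"rz": 0,"x": -40,"y": 0,"z": 0,"claw": 0.3}
    - {"rx": 0,"ry": 0,"rz": 0,"x": -40,"y": 0,"z": 0,"claw": 0.3}
    - {"rx": 0,"ry": 0,"rz": 0,"x": 0,"y": 0,"z": 0,"claw": 0.3}
    - {"rx": 0,"ry": 0,"rz": 0,"x": 0,"y": 0,"z": 0,"claw": 0.3}

```text
time_s: 29.2
position: [0.4556, 0.2767, 0.1744]
eef_rot: [[0.707, 0.707, 0.002], [0.707, -0.707, 0.001], [0.001, 0.001, -1.0]]
ft_force: [0.6, 0.0, -0.3]
grip_width: 0.0573
grip_force: 0.0
```

Run:
```python
from h import *
im,d,W,c=cloud('top'); s,_,Ws,_=cloud('scene')
a=im[180:330,95:520]; a=cv2.resize(a,None,fx=1.88,fy=1.88,interpolation=cv2.INTER_CUBIC)
b=cv2.resize(s[110:280,130:430],(529,300),interpolation=cv2.INTER_CUBIC)
o=np.zeros((a.shape[0]+b.shape[0],800,3),np.uint8);o[:a.shape[0],:a.shape[1]]=a[:,:800];o[a.shape[0]:,:b.shape[1]]=b
cv2.imwrite('pics/fin.png',o[:600])
for n,x,y,z0,z1,r in [('hex',.595,-.31,.049,.06,.035),('short',.528,-.322,.044,.055,.04),('long',.54,.361,.072,.09,.035),('Lear',.479,.3,.06,.08,.06),('Rear',.436,-.338,.06,.08,.06),('tape',.5704,-.0594,.028,.045,.06)]:
    m=(W[...,2]>z0)&(W[...,2]<z1)&(np.hypot(W[...,0]-x,W[...,1]-y)<r); p=W[m]*1000
    print(n,len(p),p.mean(0).round(1),p.std(0).round(1))
```

```text
hex 205 [ 595.5 -308.3   55.2] [10.7 11.1  1.9]
short 228 [ 526.3 -321.9   49.8] [15.8 16.8  2.2]
long 171 [539.8 363.7  79.1] [11.3 11.2  2.5]
Lear 0 [nan nan nan] [nan nan nan]
Rear 139 [ 438.  -337.1   68.6] [ 3.9 16.9  3.8]
tape 995 [570.4 -59.5  35.5] [19.7 19.9  2.2]<stdin>:9: RuntimeWarning: Mean of empty slice.
  ret = um.true_divide(
  ret = _var(a, axis=axis, dtype=dtype, out=out, ddof=ddof,
  arrmean = um.true_divide(arrmean, div, out=arrmean,
  ret = um.true_divide(
```

View pics/fin.png

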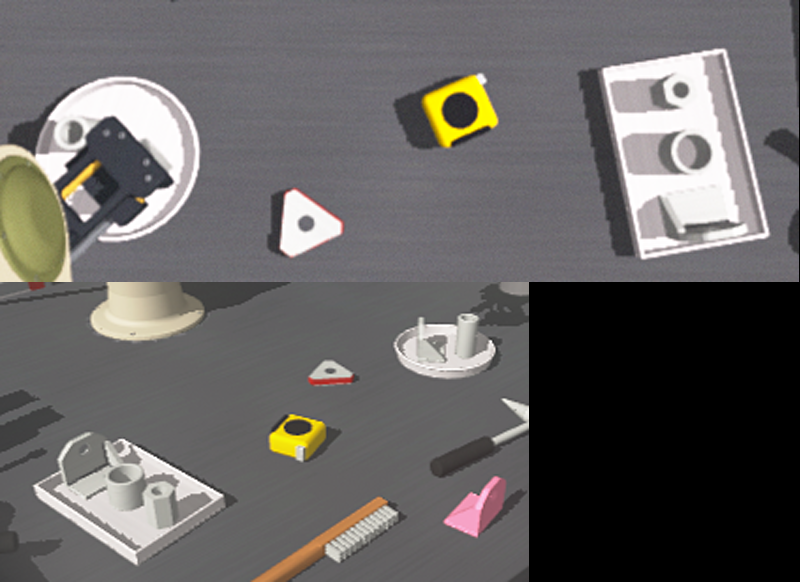

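The picture shows all five parts upright: bracket and long sleeve in the dish at (420,335) and (467,335) in the lower panel, and bracket, sleeve and bung in the tray at (85,460), (125,490) and (160,505). The bystanders have not moved and the gripper is clear. Handing in.

```bash
python3 -c "
from rig import env
print(env.sign_off())"
```

```text
the job is handed in; nothing more can be done
None
```

Both kits are made up and the job is handed in at about 29 s of the 134 s allowed; the last pictures show all five parts upright in the right dish or tray and the tape measure, wire brush and hammer where they were, but the hand-in gave back no verdict.

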